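Hold the drain-pump key switch on

TASK

The washing machine's drain pump runs only while its key switch is held on. Take the blue-headed key out of the wooden stand, push it down into the switch, rocking it a little until it slips past the sticky gate and its collar sits flush on the steel ring, then turn it a quarter turn clockwise (seen from above). Finish while still gripping the key and holding it turned, because the switch springs back when it is let go; leave the thread spools and the tape measure alone.

Things in the scene. Friction and masses are not known exactly. Their poses are not given: they have to be found in the camera images.
- key: Key standing upright in the stand, 78 mm tall, about 60 g. Origin at the blade's tip, z up to the head, x along the wide side of blade and head, y through their thickness; a half turn about z makes no difference. From the tip: bit 14 x 4 mm (0-6 mm, lowest 2 mm 12 mm wide), round neck 4.8 mm thick (6-18), driving blade 14 x 4 mm (18-30), collar, blue head.
- key_grip (a point): Point on the key's axis in the blue plastic head, 60 mm above the tip: a good place for the TCP (fingertips stay clear of the collar). The head is 30 mm wide (x), 10 mm thick (y), from 34 to 78 mm above the tip: grip it firmly across its thickness. Axes as the key.
- key_collar (a point): Centre of the underside of the key's steel collar, a disc 31 mm across and 4 mm thick, 30 mm above the tip. Axes as the key.
- stand: Fixed wooden key stand, 64 x 64 mm (foot 76 mm), 40 mm high; origin at the centre of its underside, z up. A slot 16 x 6 mm, long side along its x, 34 mm deep, holds the blade; the collar rests on the top, so the key must rise more than 30 mm straight up to clear it. Stand and switch may swap places.
- switch: Fixed grey key-switch box, 100 x 92 mm, 62 mm high, yellow cover with a green lamp; origin at the centre of its underside, z up. Mid cover is a steel ring, 52 mm across with a 25 mm opening, 4 mm proud of the cover. In it, 2 mm below the ring's top, lies the brass plug, 10 mm thick, with a keyway 16 x 6 mm (mouth chamfered 3 mm).
- switch_face (a point): Centre of the keyway at the ring's top, 66 mm above the switch's origin; the collar's underside comes to this point when the key is fully home. The key has 2 mm of play in keyway and gate, so while turning, the plug lags the key by about 0.25 rad. Axes as the switch.
- switch_gate (a point): Top centre of the fixed gate under the plug, 14 mm below the ring's top: 8 mm thick steel with a slot 16 x 6 mm, long side along the switch's x. Two sprung pins in it resist the passing bit; push down with up to about 20 N. The key turns only when the bit is right through (collar on the ring or within 2 mm of it). Axes as the switch.
- plug (a joint): Plug angle, rad, growing clockwise from above; 0 = keyway in line with the gate; range -0.50 to 1.60, quarter turn 1.57. Keyway's world yaw = switch yaw minus this. Starts at -0.42 to -0.28, so a key put in along the keyway stops 14 mm deep on the gate until rocked clockwise to line up with it (the plug turns along). A spring (0.08 Nm/rad, friction 0.05 Nm) turns it back when let go.
- thread_cream: Cream thread spool, 30 mm across, 38 mm high, loose bystander; origin at the centre of its underside.
- thread_grey: Grey thread spool of the same size, loose bystander; origin at the centre of its underside.
- tape_measure: Cream round tape measure, 52 x 96 x 21 mm, loose bystander; origin on its underside.
There are look-alikes about, which are no part of the job. What is shaped like the key but pink is not meant.

How it is judged:
On the way, in this order (a step that is already met when the one before it is completed fails the run):
1. the key is gripped and drawn clear of the stand (z of key in the frame of stand above 0.045 m and contact force between the fingers and key above 1 N), for 0.1 s.
2. the key is fully home in the switch, its collar on the ring, not yet turned (z of key_collar in the frame of switch_face below 0.003 m and horizontal distance between key_collar and switch_face below 0.004 m and angle between key's own z axis and vertical below 0.12 rad and value of joint plug below 0.9 rad), for 0.05 s.
At the end, for the whole second after the job is handed in: The key is in the switch, upright to 0.15 rad, its collar within 4 mm of the ring's top and of the centre, the plug held at more than 1.2 rad clockwise (a quarter turn is 1.57) against its spring, the fingers still gripping the key with more than 2 N, all at rest (value of joint plug above 1.2 rad and z of key_collar in the frame of switch_face below 0.004 m and horizontal distance between key_collar and switch_face below 0.004 m and angle between key's own z axis and vertical below 0.15 rad and contact force between the fingers and key above 2 N and linear speed of key below 0.02 m/s); the arm keeps its last pose, push and grip.
It fails at once if a thread spool or the tape measure is moved more than 20 mm (distance of any of thread_cream, thread_grey, tape_measure from where it was at the start of the episode above 0.02 m).
It also fails if it takes over 45 s, if anything falls off the work surface, if the arm or the gripper's body presses on something with over 40 N, if the wrist force passes 120 N, or if a joint passes its speed limit or range.

ROBOT

A 7-joint arm with a two-finger parallel gripper is mounted at the origin on a cart in front of the work surface, level with it; the furniture and walls round the work are solid. World frame = base frame: x ahead of the robot, y to its left, z up, the work surface at z = 0. Lengths are in m, angles in rad, forces in N, time in s.
With the tool pointing down it reaches from about 0.4 to 0.85 m from the base axis. Payload 6.9 kg.
Tool frame: the origin (TCP) lies between the finger pads, 19 mm behind the fingertips; this is the grasp point; z points along the fingers, y is the line along which they close (so a half turn about z gives the same grasp; the last joint's range is limited). The gripper opens to 85 mm and grips with 20 to 120 N. Pads are 22 mm wide; open, the fingers measure 114 mm over their backs; the gripper's body (76 mm by 85 mm) begins 54 mm behind the grasp point. The pads swing forward as they close: fully open they stand 13 mm farther back than shut.
Start: joints at [-1.131, 0.507, -0.238, 1.5, 0.126, 1.149, -0.155], TCP at [0.205, 0.59, 0.25] pointing down, gripper open.
Joint ranges: [-3.08, 3.08], [-0.24, 2.05], [-1.43, 1.35], [0, 2.5], [-1.52, 4.66], [0.17, 1.96], [-2.89, 2.89]. Speed limits (rad/s): [2.39, 2.39, 3.14, 3.14, 3.14, 3.14, 3.14].

INTERFACE

Orientations are given as a 3x3 rotation matrix whose columns are the frame's x, y, z axes.
In Python, from bench import env, optics, job gives the robot as it stands. The module is installed in compiled form; this text tells all that it offers.
- The arm moves only by the shell command python3 -m handwheel 'ROWS'. ROWS is a JSON object of lists of equal length, an entry for each row: "claw": the closure, from 0 (fully open) to 1 (shut); "slide": the shift along the tool's x, y, z in cm, a list of three; "twist": the turn about the tool's z in rad. In form: {"claw": [claw, ...], "slide": [[dx, dy, dz], ...], "twist": [twist, ...]}. A call has 1 to 8 rows; each row is the pose to reach, as a shift and turn from the pose commanded when the call began, along the tool's axes at that moment; what a row does not reach only later rows make up. A row lasts 1/10 s, in which the tool goes at most 50 mm and 8.59 degrees, less where a joint would pass 70% of its speed; a pose out of reach is approached as far as the arm can. A call with a gripper value outside its range is refused whole. The fingers move at their own pace and stop on an object; the grip force is fixed at half the most. Time passes only in rows, so rows that repeat a pose let the fingers close. It gives the time, the measured TCP pose, the force, the opening and the grip force at its end, in the units of the state.
- env.get_state(): the state, without advancing time (a new reading comes with each control period).
- optics.camera(name): name is "side" or "top" or "wrist"; returns (picture, depth): 384x512x3 uint8, blue, green, red; 384x512 float32, m along the optical axis (not along the pixel's ray), 0 where there is no reading.
- optics.get_calibration(name): a dict with "fovy" (degrees; the focal length in pixels is half the picture's height over the tangent of half this angle, whatever the lens; pixels are square), "cx", "cy" (the principal point, pixels), "world_to_cam" (4x4, takes a point from world to camera coordinates). Camera axes: x right, y up, looking along -z (the intrinsics and any distortion apply to the point x, -y, -z); pixel columns grow to the right and rows downward; lengths in m; the calibration is good to about 2 mm. A picture is of the moment at which its call begins: read the wrist's pose just before it. get_calibration takes no time and is no camera call; for the wrist camera it gives the pose at the moment of the call.
- job.job_done(): hands the job in; it is judged then, once.
The state is a dict: "clock": time; "q": joint angles; "joint_velocities": joint speeds; "effort": joint torques, N m; "position": TCP position; "tcp_rot": TCP orientation; "wrist_force": force on the tool from outside, world axes, zero at the start; "moment": the same for the moment, N m; "width": opening from 0.0 (shut) to 1.0 (fully open); "gripper_force": force on a finger pad.
Only numpy, scipy, OpenCV 4.12 (cv2) and the standard library are available. Lean on these libraries where they do the work, as an engineer would, in place of code of your own. Each camera call takes 0.05 s, during which the arm holds its last target. There are 200 camera calls.

## Working session

There is one attempt and no reset: what is moved stays moved. The work goes in short steps, Python scripts to look and compute and a shell command to move; the robot and the scene stay as the last step left them, time stands still between calls to the robot, and variables do not carry over. Pictures are saved under pics/ and viewed, at most 10 in all, crops included, and the job is handed in when it is done.

```bash
mkdir -p pics; cat > h.py <<'E'
import numpy as np, cv2
from bench import env, optics, job
def grab(n):
    c=optics.get_calibration(n); im,d=optics.camera(n); return c,im,d
def pts(c,d,us,vs,dep=None):
    f=192/np.tan(np.radians(c["fovy"])/2); z=d[vs,us] if dep is None else dep
    P=np.stack([(us-c["cx"])/f*z,-(vs-c["cy"])/f*z,-z,np.ones_like(z)],-1)
    return (P@np.linalg.inv(np.array(c["world_to_cam"])).T)[...,:3]
def cloud(c,d):
    vs,us=np.mgrid[:384,:512]; return pts(c,d,us,vs)
E
python3 - <<'E'
from h import *
s=env.get_state(); print(s["clock"],s["position"],np.round(s["tcp_rot"],3).tolist(),s["width"])
ims=[]
for n in ["top","side"]:
    c,im,d=grab(n); np.savez("d_%s.npz"%n,im=im,d=d); ims.append(im)
    import pickle; pickle.dump(c,open("c_%s.pkl"%n,"wb")); print(n,{k:(np.round(v,3).tolist()) for k,v in c.items() if not isinstance(v,str)})
    cv2.imwrite("pics/%s.png"%n,im)
E
```

```text
0.0 [0.20527458 0.58984409 0.24914796] [[-0.944, 0.329, -0.001], [0.329, 0.944, -0.002], [-0.0, -0.002, -1.0]] 0.9984598730523873
top {'fovy': 52.601, 'cx': 254.167, 'cy': 191.233, 'world_to_cam': [[0.002, -1.0, -0.028, -0.199], [0.983, -0.003, 0.184, -0.622], [-0.184, -0.028, 0.983, -0.812], [0.0, 0.0, 0.0, 1.0]]}
side {'fovy': 46.38, 'cx': 261.507, 'cy': 188.78, 'world_to_cam': [[-0.932, -0.361, 0.022, 0.51], [0.239, -0.57, 0.786, -0.329], [-0.271, 0.738, 0.618, -0.559], [0.0, 0.0, 0.0, 1.0]]}
```

View pics/top.png

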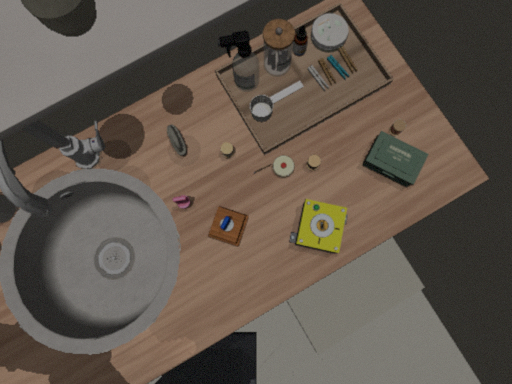

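View pics/side.png

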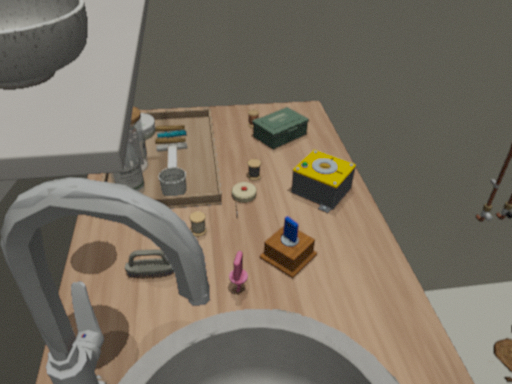

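Top view: stand with the blue key near (228,225), switch with yellow cover at (322,226), the pink look-alike at (182,202), spools at (227,150) and (314,161), tape measure at (284,167). The side view agrees, with the blue head at (290,230).

```bash
cat > m.py <<'E'
from h import *; import pickle
def an(n,c,im,d):
    W=cloud(c,d); hsv=cv2.cvtColor(im,cv2.COLOR_BGR2HSV)
    for nm,lo,hi in [("blue",(110,120,50),(130,255,255)),("yellow",(24,150,90),(34,255,255)),("wood",(3,150,50),(14,255,255))]:
        m=cv2.inRange(hsv,lo,hi); k,l,st,ce=cv2.connectedComponentsWithStats(m)
        for i in range(1,k):
            if st[i,4]<25: continue
            s=(l==i)&(d>0); P=W[s]; zt=np.percentile(P[:,2],95)
            T=P[P[:,2]>zt-.008]
            r=cv2.minAreaRect((T[:,:2]*1000).astype(np.float32))
            print(n,nm,st[i,4],np.round(ce[i]),"z",np.round(zt,3),"mean",np.round(T.mean(0),4),"rect mm",np.round(r[0],1),np.round(r[1],1),np.round(r[2],1))
if __name__=="__main__":
    for n in ["top","side"]:
        z=np.load("d_%s.npz"%n); an(n,pickle.load(open("c_%s.pkl"%n,"rb")),z["im"],z["d"])
E
python3 m.py
```

```text
top blue 38 [224. 222.] z 0.089 mean [ 0.5485 -0.1368  0.0863] rect mm [ 548.8 -137.3] [ 9.  26.2] 65.4
top yellow 1359 [321. 226.] z 0.064 mean [ 0.5425 -0.3457  0.0616] rect mm [ 544.7 -346. ] [91.4 99.9] 77.5
top wood 725 [228. 226.] z 0.041 mean [ 0.5479 -0.1382  0.0393] rect mm [ 548.8 -137.6] [63.7 63.7] 71.3
side blue 25 [287. 221.] z 0.089 mean [ 0.5528 -0.1341  0.0871] rect mm [ 552.6 -133. ] [ 6.2 16.1] 59.7
side yellow 924 [325. 169.] z 0.064 mean [ 0.5395 -0.3361  0.0625] rect mm [ 543.3 -342.5] [ 95.  100.1] 77.9
side wood 107 [303. 256.] z 0.04 mean [ 0.5202 -0.1188  0.0365] rect mm [ 519.7 -121.3] [51.5  3.3] 71.2
side wood 32 [278. 253.] z 0.042 mean [ 0.5558 -0.1044  0.0385] rect mm [ 557.3 -104.5] [10.2  6. ] 9.9
side wood 70 [285. 261.] z 0.037 mean [ 0.5377 -0.0976  0.0339] rect mm [539.5 -98.2] [ 2.7 22.5] 72.7
```

```bash
python3 - <<'E'
from h import *; import pickle
for n in ["top","side"]:
    z=np.load("d_%s.npz"%n);c=pickle.load(open("c_%s.pkl"%n,"rb"))
    W=cloud(c,z["d"])[z["d"]>0]; W=W[W[:,2]>.12]
    H={}
    for p in W:
        k=(int(np.floor(p[0]/.1)),int(np.floor(p[1]/.1))); H.setdefault(k,[]).append(p[2])
    print(n,{(round(k[0]*.1,1),round(k[1]*.1,1)):(len(v),round(min(v),2),round(max(v),2)) for k,v in sorted(H.items()) if len(v)>8})
E
```

```text
top {(0.5, 0.1): (1179, np.float64(0.23), np.float64(0.36)), (0.6, -0.1): (101, np.float64(0.43), np.float64(0.44)), (0.6, 0.0): (2620, np.float64(0.42), np.float64(0.44)), (0.6, 0.1): (1116, np.float64(0.33), np.float64(0.44)), (0.7, -0.8): (342, np.float64(0.12), np.float64(0.18)), (0.7, -0.7): (920, np.float64(0.12), np.float64(0.24)), (0.7, -0.2): (1558, np.float64(0.42), np.float64(0.45)), (0.7, -0.1): (4773, np.float64(0.42), np.float64(0.5)), (0.7, 0.0): (5510, np.float64(0.44), np.float64(0.52)), (0.7, 0.1): (1899, np.float64(0.12), np.float64(0.44)), (0.7, 0.2): (271, np.float64(0.12), np.float64(0.25)), (0.8, -0.7): (4108, np.float64(0.12), np.float64(0.33)), (0.8, -0.3): (73, np.float64(0.43), np.float64(0.44)), (0.8, -0.2): (694, np.float64(0.12), np.float64(0.44)), (0.8, -0.1): (641, np.float64(0.44), np.float64(0.44)), (0.8, 0.0): (47, np.float64(0.12), np.float64(0.44)), (0.8, 0.1): (264, np.float64(0.12), np.float64(0.44)), (0.9, -0.7): (980, np.float64(0.12), np.float64(0.31)), (0.9, -0.6): (1625, np.float64(0.12), np.float64(0.28)), (0.9, -0.3): (876, np.float64(0.1
[... 1394 characters left out ...]
loat64(0.12), np.float64(0.49)), (0.7, 0.2): (4040, np.float64(0.12), np.float64(0.34)), (0.8, -0.7): (2866, np.float64(0.12), np.float64(0.28)), (0.8, -0.2): (11, np.float64(0.12), np.float64(0.12)), (0.8, 0.0): (304, np.float64(0.12), np.float64(0.23)), (0.8, 0.1): (961, np.float64(0.12), np.float64(0.23)), (0.8, 0.2): (158, np.float64(0.12), np.float64(0.16)), (0.9, -0.7): (584, np.float64(0.12), np.float64(0.28)), (0.9, -0.6): (2446, np.float64(0.12), np.float64(0.28)), (0.9, -0.3): (194, np.float64(0.12), np.float64(0.15)), (0.9, -0.1): (52, np.float64(0.12), np.float64(0.16)), (0.9, 0.0): (94, np.float64(0.15), np.float64(0.19)), (1.0, -0.6): (2012, np.float64(0.12), np.float64(0.28))}
```

```bash
python3 -m handwheel '{"claw":[0,0,0,0,0,0,0,0],"slide":[[-29,-31,0],[-29,-31,0],[-29,-31,0],[-29,-31,0],[-29,-31,0],[-29,-31,0],[-29,-31,0],[-29,-31,0]],"twist":[0,0,0,0,0,0,0,0]}'; python3 -c "
from h import *; s=env.get_state(); print(np.round(s['q'],2),np.round(s['tcp_rot'],3).tolist())"
```

```text
clock: 0.9
position: [0.3678, 0.2225, 0.25]
tcp_rot: [[-0.945, 0.329, 0.0], [0.329, 0.945, -0.0], [-0.0, -0.0, -1.0]]
wrist_force: [1.2, -0.2, -0.1]
width: 0.994
gripper_force: 0.0
[-0.49  0.2  -0.14  1.98  0.03  0.96  0.59] [[-0.945, 0.329, 0.0], [0.329, 0.945, -0.0], [-0.0, -0.0, -1.0]]
```

```bash
python3 -m handwheel '{"claw":[0,0,0,0,0,0,0,0],"slide":[[-20,-31,0],[-20,-31,0],[-20,-31,0],[-20,-31,0],[-20,-31,0],[-20,-31,0],[-20,-31,0],[-20,-31,0]],"twist":[0,0,0,0,0,0,0,0]}'; python3 -c "
from h import *; s=env.get_state(); print(np.round(s['q'],2),np.round(s['tcp_rot'],3).tolist())"
```

```text
clock: 1.7
position: [0.4545, -0.1392, 0.2498]
tcp_rot: [[-0.943, 0.334, 0.0], [0.334, 0.943, -0.002], [-0.001, -0.002, -1.0]]
wrist_force: [-0.7, -0.1, 0.1]
width: 0.999
gripper_force: 0.0
[ 0.16  0.27  0.11  1.88 -0.03  0.99  1.51] [[-0.943, 0.334, 0.0], [0.334, 0.943, -0.002], [-0.001, -0.002, -1.0]]
```

```bash
python3 -m handwheel '{"claw":[0,0,0,0],"slide":[[-4.5,1.7,0],[-8.8,3.3,2],[-8.8,3.3,5],[-8.8,3.3,5]],"twist":[0,0,0,0]}'; python3 - <<'E'
from h import *
s=env.get_state(); c,im,d=grab("wrist"); print(s["position"]); cv2.imwrite("pics/w1.png",im)
from m import an; an("wrist",c,im,d)
t,i2,d2=grab("top"); an("top",t,i2,d2)
E
```

```text
clock: 2.1
position: [0.5467, -0.1308, 0.1957]
tcp_rot: [[-0.945, 0.328, -0.008], [0.328, 0.945, 0.002], [0.008, -0.001, -1.0]]
wrist_force: [-1.3, 0.2, -0.1]
width: 0.997
gripper_force: 0.0
[ 0.54672809 -0.13079798  0.1957457 ]
wrist blue 463 [251. 190.] z 0.091 mean [ 0.547  -0.1323  0.0894] rect mm [ 548.2 -132.8] [ 9.4 28.6] 63.3
top yellow 1377 [321. 226.] z 0.064 mean [ 0.5422 -0.3457  0.0616] rect mm [ 544.6 -345.8] [ 91.1 100. ] 77.6
top wood 36 [300.  40.] z 0.071 mean [ 0.982  -0.3084  0.0669] rect mm [ 983.  -306.9] [27.6 12.5] 74.9
top wood 188 [228. 235.] z 0.041 mean [ 0.5269 -0.1385  0.0392] rect mm [ 530.6 -132.3] [62.3 25.9] 71.8
```

View pics/w1.png

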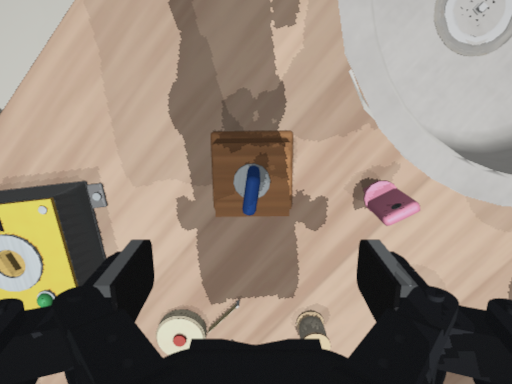

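Wrist view: blue key head at (251,190) on its stand, slightly yawed in the slot; pink look-alike at (390,203), switch plug at lower left (10,262), tape at (180,340). I'll let the arm settle and measure the key again.

```bash
python3 -m handwheel '{"claw":[0,0],"slide":[[0,0,0],[0,0,0]],"twist":[0,0]}'; python3 - <<'E'
from h import *
s=env.get_state(); c,im,d=grab("wrist"); np.savez("w2.npz",im=im,d=d)
from m import an; an("wrist",c,im,d)
W=cloud(c,d)
hsv=cv2.cvtColor(im,cv2.COLOR_BGR2HSV); m=cv2.inRange(hsv,(110,100,30),(130,255,255))>0
P=W[m&(W[...,2]>.084)]; ce=P[:,:2].mean(0); u,sv,vt=np.linalg.svd(P[:,:2]-ce); print("pca",ce,np.degrees(np.arctan2(vt[0,1],vt[0,0])),len(P))
T=W[100:240,190:310].reshape(-1,3); T=T[(T[:,2]>.036)&(T[:,2]<.043)]; print("stand",cv2.minAreaRect((T[:,:2]*1000).astype(np.float32)))
Y=W.reshape(-1,3); Y=Y[(Y[:,2]>.058)&(Y[:,2]<.072)&(Y[:,1]<-.25)]; print("switch part",len(Y),Y.min(0),Y.max(0))
print(s["position"], s["tcp_rot"])
E
```

```text
clock: 2.4
position: [0.5486, -0.132, 0.2017]
tcp_rot: [[-0.944, 0.329, 0.002], [0.329, 0.944, -0.001], [-0.002, 0.0, -1.0]]
wrist_force: [-0.2, 0.5, -0.1]
width: 0.999
gripper_force: 0.0
wrist blue 439 [252. 183.] z 0.091 mean [ 0.5469 -0.1322  0.0894] rect mm [ 548.3 -132.8] [ 9.5 28.5] 62.6
pca [ 0.54710474 -0.1323177 ] -26.56785233514299 370
stand ((548.6605224609375, -133.4150848388672), (64.1004409790039, 64.37164306640625), 71.41961669921875)
switch part 7524 [ 0.49505719 -0.37788227  0.05800023] [ 0.59588154 -0.28641733  0.07198236]
[ 0.54856712 -0.13199584  0.20174165] [[-9.44312098e-01  3.29042221e-01  2.42442095e-03]
 [ 3.29041771e-01  9.44315181e-01 -5.93969771e-04]
 [-2.48485864e-03  2.36842921e-04 -9.99996885e-01]]
```

```bash
python3 -m handwheel '{"claw":[0,0,0,0,0,0],"slide":[[0,-0.1,3],[0,-0.1,6],[0,-0.1,9],[0,-0.1,11],[0,-0.1,13],[0,-0.1,13]],"twist":[0.13,0.13,0.13,0.13,0.13,0.13]}'; python3 - <<'E'
from h import *
s=env.get_state(); c,im,d=grab("wrist"); cv2.imwrite("pics/w3.png",im)
from m import an; an("wrist",c,im,d); print(s["position"])
E
```

```text
clock: 3.05
position: [0.5469, -0.1323, 0.0686]
tcp_rot: [[-0.894, 0.448, -0.003], [0.448, 0.894, 0.001], [0.003, -0.001, -1.0]]
wrist_force: [-0.8, -0.8, 0.5]
width: 0.999
gripper_force: 0.0
wrist blue 2049 [251. 280.] z 0.091 mean [ 0.5462 -0.132   0.0894] rect mm [ 548.1 -132.8] [ 9.5 29.1] 62.7
[ 0.54689953 -0.13227474  0.06860701]
```

View pics/w3.png

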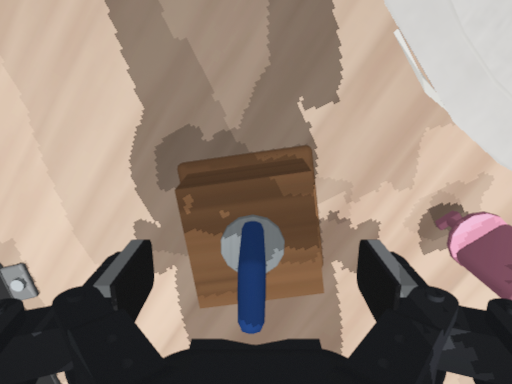

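The head at (251,280) lies midway between the pads (153 and 358) and in line with them, so I'm closing now.

```bash
python3 -m handwheel '{"claw":[0.5,0.9,1,1,1,1,1,1],"slide":[[0,0,0],[0,0,0],[0,0,0],[0,0,0],[0,0,0],[0,0,0],[0,0,0],[0,0,0]],"twist":[0,0,0,0,0,0,0,0]}'; python3 -m handwheel '{"claw":[1,1],"slide":[[0,0,0],[0,0,0]],"twist":[0,0]}'
```

```text
clock: 3.9
position: [0.5478, -0.1337, 0.0703]
tcp_rot: [[-0.893, 0.449, -0.0], [0.449, 0.893, -0.001], [-0.0, -0.001, -1.0]]
wrist_force: [-3.4, -4.1, 6.2]
width: 0.109
gripper_force: 59.8
clock: 4.1
position: [0.5478, -0.1336, 0.0703]
tcp_rot: [[-0.894, 0.449, -0.0], [0.449, 0.894, -0.001], [-0.0, -0.001, -1.0]]
wrist_force: [-2.8, -3.4, 4.9]
width: 0.11
gripper_force: 59.8
```

```bash
python3 -m handwheel '{"claw":[1,1,1,1,1,1],"slide":[[0,0,-1.5],[0,0,-3],[0,0,-5],[0,0,-8],[0,0,-10],[0,0,-10]],"twist":[0,0,0,0,0,0]}'; python3 - <<'E'
from h import *
s=env.get_state(); print(s["q"],s["position"])
t,i2,d2=grab("top"); W=cloud(t,d2); cv2.imwrite("pics/t2.png",i2)
# switch: ring / plug from top cloud
Y=W[150:300,260:390].reshape(-1,3); Y=Y[(Y[:,2]>.055)&(Y[:,2]<.075)]
print("switch",cv2.minAreaRect((Y[:,:2]*1000).astype(np.float32)))
cv2.imwrite("pics/crop.png",cv2.resize(i2[195:260,285:355],None,fx=8,fy=8,interpolation=cv2.INTER_CUBIC))
E
```

```text
clock: 4.7
position: [0.5498, -0.1324, 0.1725]
tcp_rot: [[-0.894, 0.448, 0.005], [0.448, 0.894, -0.0], [-0.005, 0.002, -1.0]]
wrist_force: [0.6, -0.5, -0.9]
width: 0.109
gripper_force: 59.0
[ 0.11264381  0.48654819  0.12198369  1.77758439 -0.07514821  0.8769605
  1.37494209] [ 0.54981179 -0.13235003  0.17251804]
switch ((544.549072265625, -346.59088134765625), (92.69331359863281, 100.27597045898438), 77.4444808959961)
```

View pics/crop.png

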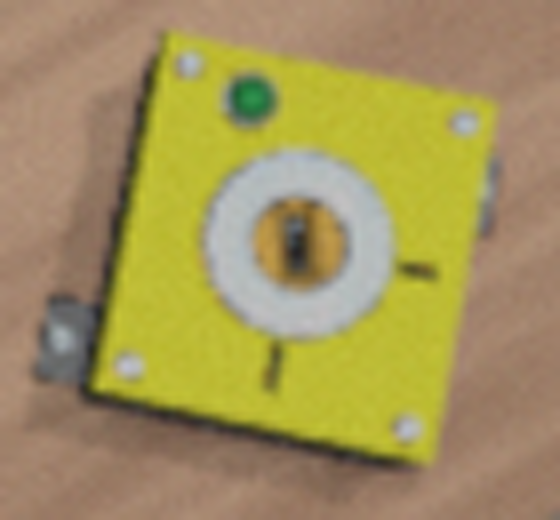

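Top crop: ring centre around (298,243) of the crop, keyway almost vertical (world yaw slightly positive). I'll carry the key over and look from the wrist with the ring beyond the key.

```bash
python3 -m handwheel '{"claw":[1,1,1,1,1,1,1,1],"slide":[[-2,-3,-1.5],[-4,-6,-1.5],[-6,-9,-1.5],[-8,-12,-1.5],[-10,-15,-1.5],[-11.8,-17.9,-1.5],[-11.8,-17.9,-1.5],[-11.8,-17.9,-1.5]],"twist":[-0.1,-0.2,-0.3,-0.4,-0.5,-0.6,-0.6,-0.6]}'; python3 - <<'E'
from h import *
s=env.get_state(); c,im,d=grab("wrist"); np.savez("w4.npz",im=im,d=d); import pickle; pickle.dump((c,s),open("w4.pkl","wb")); cv2.imwrite("pics/w4.png",im); print(s["position"],np.round(s["q"],2),s["gripper_force"])
E
```

```text
clock: 5.55
position: [0.5725, -0.3457, 0.1828]
tcp_rot: [[-0.991, -0.132, -0.002], [-0.132, 0.991, 0.002], [0.002, 0.003, -1.0]]
wrist_force: [-0.1, 0.5, 0.0]
width: 0.113
gripper_force: 59.0
[ 0.57252816 -0.34568569  0.18277744] [ 0.53  0.62 -0.04  1.47  0.02  1.06  2.19] 59.00357902050018
```

View pics/w4.png

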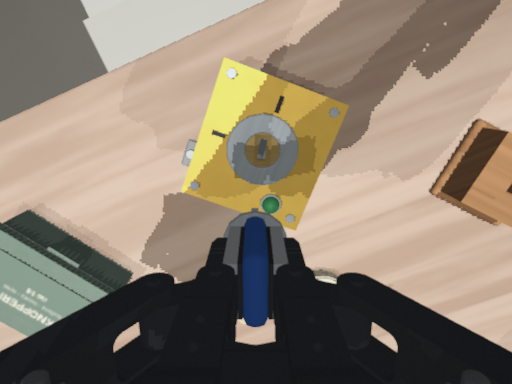

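Wrist view: ring centre at about (262,149) with the keyway tilted slightly; key firmly held at (257,270), collar at (255,228). Next I fit the ring and keyway.

```bash
python3 - <<'E'
from h import *; import pickle
z=np.load("w4.npz"); im,d=z["im"],z["d"]; c,s=pickle.load(open("w4.pkl","rb"))
M=np.linalg.inv(np.array(c["world_to_cam"])); f=192/np.tan(np.radians(c["fovy"])/2)
def ray(u,v,h):
    u=np.asarray(u,float);v=np.asarray(v,float)
    r=np.stack([(u-c["cx"])/f,-(v-c["cy"])/f,-np.ones_like(u)],-1)@M[:3,:3].T; o=M[:3,3]
    return o+r*((h-o[2])/r[...,2])[...,None]
W=cloud(c,d); hsv=cv2.cvtColor(im,cv2.COLOR_BGR2HSV)
box=np.zeros((384,512),bool); box[50:215,170:355]=1
Y=(cv2.inRange(hsv,(18,120,50),(36,255,255))>0)&box
# cover
R=cv2.minAreaRect((ray(*np.nonzero(cv2.morphologyEx(Y.astype(np.uint8),cv2.MORPH_OPEN,np.ones((3,3))))[::-1],.062)[:,:2]*1000).astype(np.float32)); print("cover",R)
ring=((hsv[...,1]<90)&(hsv[...,2]>40)); g=np.zeros_like(box); g[105:195,215:310]=1
k,l,st,ce=cv2.connectedComponentsWithStats((ring&g).astype(np.uint8)); i=1+np.argmax(st[1:,4]); print(st[i],ce[i])
cn=max(cv2.findContours((l==i).astype(np.uint8),cv2.RETR_EXTERNAL,cv2.CHAIN_APPROX_NONE)[0],key=cv2.contourArea)[:,0]
P=ray(cn[:,0],cn[:,1],.066); (x,y),r=cv2.minEnclosingCircle((P[:,:2]*1000).astype(np.float32)); e=cv2.fitEllipse((P[:,:2]*1000).astype(np.float32)); print("ring",x,y,r,e)
# depth-based ring center & slot
Rg=W[g&(W[...,2]>.064)&(W[...,2]<.072)]; print("ring depth z",np.median(Rg[:,2]))
vs,us=np.nonzero((W[...,2]<.054)&(d>0)&(np.hypot(np.mgrid[:384,:512][1]-262,np.mgrid[:384,:512][0]-149)<16))
print("slotpix",len(us))
v=hsv[130:170,243:283]; cv2.imwrite("pics/slot.png",cv2.resize(im[125:175,237:287],None,fx=10,fy=10,interpolation=cv2.INTER_CUBIC))
dark=(np.hypot(np.mgrid[:384,:512][1]-262,np.mgrid[:384,:512][0]-149)<15)&~(cv2.inRange(hsv,(8,90,40),(36,255,255))>0)
for nm,(a,b) in {"deep":(vs,us),"nonbrass":np.nonzero(dark)}.items():
    if len(b)<10: continue
    Q=ray(b,a,.06)[:,:2]; m=Q.mean(0); t=np.linalg.svd(Q-m)[2][0]; print(nm,len(b),m,np.degrees(np.arctan2(t[1],t[0])))
# collar / key head
B=(cv2.inRange(hsv,(110,100,30),(130,255,255))>0); Q=W[B&(W[...,2]>s["position"][2]+.012)]; print("head",len(Q),cv2.minAreaRect((Q[:,:2]*1000).astype(np.float32)),Q[:,2].max())
E
```

```text
cover ((544.7764282226562, -341.755859375), (92.88941955566406, 101.27701568603516), 77.58261108398438)
[ 226  113   73   72 3144] [261.93447837 148.62563613]
ring 544.5301513671875 -342.1153869628906 26.00939178466797 ((544.5379028320312, -342.08551025390625), (50.82096862792969, 50.974815368652344), 170.87149047851562)
ring depth z 0.06579256973929282
slotpix 139
deep 139 [ 0.54386881 -0.34270788] 0.030785467927881865
nonbrass 186 [ 0.54427668 -0.34212082] 4.630778202197893
head 1761 ((546.4216918945312, -347.1954345703125), (83.8145980834961, 9.512845993041992), 7.247179985046387) 0.3093766885466591
```

View pics/slot.png

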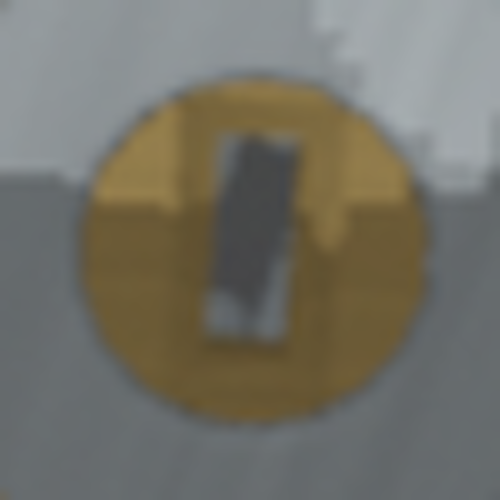

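```bash
python3 -m handwheel '{"claw":[1,1,1,1],"slide":[[1.4,0.3,1],[2.7,0.6,3],[2.7,0.6,3],[2.7,0.6,3]],"twist":[0.06,0.06,0.06,0.06]}'
```

```text
clock: 6.0
position: [0.5465, -0.3417, 0.1551]
tcp_rot: [[-0.997, -0.077, -0.0], [-0.077, 0.997, 0.001], [0.0, 0.001, -1.0]]
wrist_force: [0.3, 0.2, -0.6]
width: 0.109
gripper_force: 59.0
```

```bash
python3 -m handwheel '{"claw":[1,1,1,1,1,1,1],"slide":[[0.24,-0.08,0],[0.24,-0.08,1],[0.24,-0.08,2],[0.24,-0.08,2.5],[0.24,-0.08,3],[0.24,-0.08,3.5],[0.24,-0.08,3.7]],"twist":[0,0,0,0,0,0,0]}'
```

```text
clock: 6.7
position: [0.5433, -0.3441, 0.1173]
tcp_rot: [[-0.997, -0.075, -0.001], [-0.075, 0.997, 0.0], [0.001, 0.0, -1.0]]
wrist_force: [0.3, 0.5, -0.6]
width: 0.109
gripper_force: 59.0
```

```bash
python3 -m handwheel '{"claw":[1,1,1,1],"slide":[[0,0,0.3],[0,0,0.5],[0,0,0.6],[0,0,0.6]],"twist":[0,0,0,0]}'
```

```text
clock: 7.1
position: [0.5435, -0.3442, 0.1121]
tcp_rot: [[-0.997, -0.075, 0.0], [-0.075, 0.997, -0.0], [-0.0, -0.0, -1.0]]
wrist_force: [0.4, -0.5, 0.5]
width: 0.11
gripper_force: 59.1
```

```bash
python3 -m handwheel '{"claw":[1,1,1],"slide":[[0,0,0.1],[0,0,0.2],[0,0,0.2]],"twist":[0,0,0]}'; python3 -m handwheel '{"claw":[1,1,1,1,1],"slide":[[0,0,0],[0,0,0],[0,0,0],[0,0,0],[0,0,0]],"twist":[0.1,0.2,0.3,0.3,0.3]}'
```

```text
clock: 7.4
position: [0.5437, -0.3442, 0.1101]
tcp_rot: [[-0.997, -0.075, 0.0], [-0.075, 0.997, -0.0], [-0.0, -0.0, -1.0]]
wrist_force: [0.1, 1.0, 1.0]
width: 0.112
gripper_force: 59.5
clock: 7.9
position: [0.5436, -0.3435, 0.1099]
tcp_rot: [[-0.976, 0.22, -0.0], [0.22, 0.976, 0.001], [0.0, 0.001, -1.0]]
wrist_force: [0.7, 2.0, -0.2]
width: 0.108
gripper_force: 59.2
```

Key yaw is now about −12.7°, in line with the gate. Pushing down in small steps.

```bash
python3 -m handwheel '{"claw":[1,1,1,1],"slide":[[0,0,0.15],[0,0,0.3],[0,0,0.45],[0,0,0.45]],"twist":[0,0,0,0]}'
```

```text
clock: 8.3
position: [0.5433, -0.344, 0.1052]
tcp_rot: [[-0.975, 0.222, -0.0], [0.222, 0.975, 0.0], [0.0, 0.0, -1.0]]
wrist_force: [-0.6, 1.8, 0.3]
width: 0.112
gripper_force: 59.1
```

```bash
python3 -m handwheel '{"claw":[1,1,1,1],"slide":[[0,0,0.2],[0,0,0.4],[0,0,0.6],[0,0,0.6]],"twist":[0,0,0,0]}'
```

```text
clock: 8.7
position: [0.5437, -0.3436, 0.0989]
tcp_rot: [[-0.975, 0.222, -0.0], [0.222, 0.975, 0.001], [0.0, 0.001, -1.0]]
wrist_force: [0.2, 3.2, -1.2]
width: 0.106
gripper_force: 59.3
```

```bash
python3 -m handwheel '{"claw":[1,1,1,1],"slide":[[0,0,0.1],[0,0,0.2],[0,0,0.3],[0,0,0.3]],"twist":[0,0,0,0]}'; python3 - <<'E'
from h import *
s=env.get_state(); print(s["wrist_force"],s["position"])
c,im,d=grab("wrist"); cv2.imwrite("pics/w5.png",im)
E
```

```text
clock: 9.1
position: [0.5436, -0.3437, 0.0963]
tcp_rot: [[-0.975, 0.223, 0.0], [0.223, 0.975, 0.001], [0.0, 0.001, -1.0]]
wrist_force: [1.0, 4.4, 1.6]
width: 0.11
gripper_force: 59.7
[0.95510973 4.40782148 1.59152891] [ 0.54364085 -0.34374796  0.0963276 ]
```

View pics/w5.png

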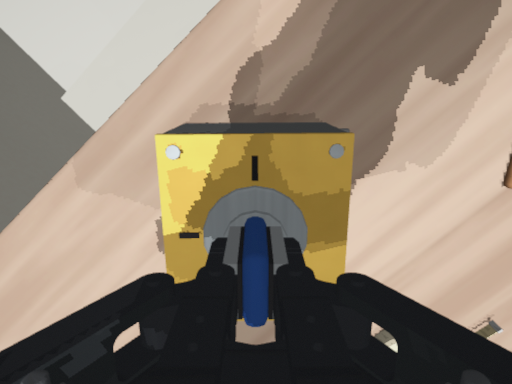

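The collar (arc at (255,215)) sits in the ring and the key is in line with the box. I'll press until contact force shows.

```bash
python3 -m handwheel '{"claw":[1,1,1],"slide":[[0,0,0.1],[0,0,0.1],[0,0,0.1]],"twist":[0,0,0]}'; python3 -m handwheel '{"claw":[1,1,1],"slide":[[0,0,0.1],[0,0,0.1],[0,0,0.1]],"twist":[0,0,0]}'
```

```text
clock: 9.45
position: [0.5437, -0.3438, 0.0963]
tcp_rot: [[-0.975, 0.223, 0.0], [0.223, 0.975, 0.0], [-0.0, 0.0, -1.0]]
wrist_force: [-2.0, 6.8, 8.8]
width: 0.113
gripper_force: 60.7
clock: 9.75
position: [0.5437, -0.3437, 0.0963]
tcp_rot: [[-0.975, 0.223, 0.001], [0.223, 0.975, 0.0], [-0.001, 0.0, -1.0]]
wrist_force: [-3.9, 8.2, 15.1]
width: 0.106
gripper_force: 61.8
```

```bash
python3 -m handwheel '{"claw":[1,1,1,1,1,1,1,1],"slide":[[0.03,0.1,-0.05],[0.03,0.1,-0.05],[0.03,0.1,-0.05],[0.03,0.1,-0.05],[0.03,0.1,-0.05],[0.03,0.1,-0.05],[0.03,0.1,-0.05],[0.03,0.1,-0.05]],"twist":[0,0.12,0.24,0.36,0.48,0.6,0.72,0.8]}'; python3 -c "
from h import *; s=env.get_state(); print(np.round(s['q'],2),s['moment'])"
```

```text
clock: 10.55
position: [0.5445, -0.3429, 0.0963]
tcp_rot: [[-0.516, 0.856, 0.002], [0.856, 0.516, -0.0], [-0.002, 0.002, -1.0]]
wrist_force: [-0.0, 6.7, 9.2]
width: 0.11
gripper_force: 60.8
[ 0.35  0.7   0.29  1.64 -0.25  0.84  1.29] [ 1.47862683 -0.11647289  0.1940115 ]
```

```bash
python3 -m handwheel '{"claw":[1,1,1,1,1,1,1,1],"slide":[[0,0,0],[0,0,0],[0,0,0],[0,0,0],[0,0,0],[0,0,0],[0,0,0],[0,0,0]],"twist":[0.12,0.24,0.36,0.48,0.6,0.72,0.84,0.88]}'; python3 -m handwheel '{"claw":[1,1,1],"slide":[[0,0,0],[0,0,0],[0,0,0]],"twist":[0,0,0]}'; python3 - <<'E'
from h import *
s=env.get_state(); print(np.round(s["q"],2),s["moment"],np.degrees(np.arctan2(s["tcp_rot"][1][0],s["tcp_rot"][0][0])))
c,im,d=grab("wrist"); cv2.imwrite("pics/w6.png",im)
E
```

```text
clock: 11.35
position: [0.5456, -0.343, 0.0963]
tcp_rot: [[0.33, 0.944, 0.004], [0.944, -0.33, -0.001], [0.0, 0.004, -1.0]]
wrist_force: [4.4, 3.5, 6.6]
width: 0.112
gripper_force: 60.5
clock: 11.65
position: [0.5456, -0.3431, 0.0963]
tcp_rot: [[0.326, 0.945, 0.004], [0.945, -0.326, -0.001], [0.0, 0.004, -1.0]]
wrist_force: [4.4, 5.4, 5.9]
width: 0.108
gripper_force: 60.4
[ 0.22  0.74  0.54  1.64 -0.47  0.89  0.61] [ 1.22682706 -0.92113721  0.07142325] 70.95672763462518
```

View pics/w6.png

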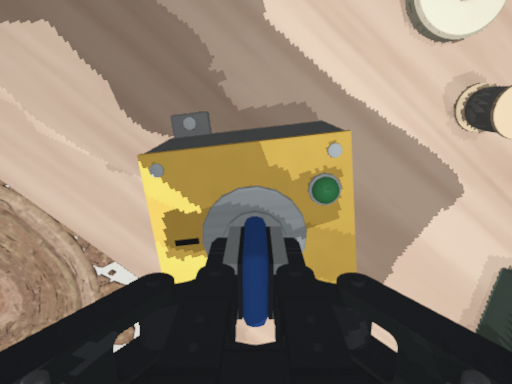

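The key stays aligned in the fingers at (255,270), the collar is flush, and the box looks rotated by about 97° relative to the key. I'll add a small margin and settle before handing in.

```bash
python3 -m handwheel '{"claw":[1,1,1,1,1,1],"slide":[[0,0,0.03],[0,0,0.03],[0,0,0.03],[0,0,0.03],[0,0,0.03],[0,0,0.03]],"twist":[0.04,0.07,0.07,0.07,0.07,0.07]}' && python3 -c "
from h import *; print(env.get_state()['joint_velocities']); print(job.job_done())"
```

```text
clock: 12.3
position: [0.5457, -0.3431, 0.0963]
tcp_rot: [[0.392, 0.92, 0.004], [0.92, -0.392, -0.001], [0.001, 0.004, -1.0]]
wrist_force: [3.3, 6.3, 7.5]
width: 0.111
gripper_force: 60.6
[-1.19868922e-03  8.41670730e-04 -1.44514987e-03  7.30387377e-04
 -8.74193104e-04 -1.07416738e-03  5.65302695e-06]
the job is handed in; nothing more can be done
None
```

I handed the job in at 12.3 s with the key seated in the switch, turned about 100° clockwise and still gripped at about 60 N. From the stated lag I estimate the plug at about 1.5 rad; I had no direct reading of it, and the hand-in returned no verdict.

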